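# Put the delivered tablet tubs away behind the old stock

### The job

Put the four delivered tablet tubs away: stand each one upright in the empty back compartment of the stock tray that already holds an old tub of the same size and lid colour, so that the old stock in front is used first. Set them down gently, don't drop them, and leave the two amber syrup bottles standing where they are.

Things in the scene. Friction and masses are not known exactly. Their poses are not given: they have to be found in the camera images.
- tub_blue_large: the delivered large white round plastic tablet tub with a blue screw lid, 54 mm in diameter, 92 mm tall (white body up to 67 mm, then a shoulder; lid 50 mm across from 74 mm up), 90 to 180 g; loose, standing upright on the open desk. Origin: centre of its underside, z up along its axis; round, so its yaw means nothing.
- tub_blue_small: the delivered small white round plastic tablet tub with a blue screw lid, 38 mm in diameter, 68 mm tall (white body up to 47 mm, then a shoulder; lid 34 mm across from 54 mm up), 40 to 85 g; loose, standing upright on the open desk. Origin: centre of its underside, z up along its axis; round, so its yaw means nothing.
- tub_red_large: the delivered large white round plastic tablet tub with a red screw lid, 54 mm in diameter, 92 mm tall (white body up to 67 mm, then a shoulder; lid 50 mm across from 74 mm up), 90 to 180 g; loose, standing upright on the open desk. Origin: centre of its underside, z up along its axis; round, so its yaw means nothing.
- tub_yellow_small: the delivered small white round plastic tablet tub with a yellow screw lid, 38 mm in diameter, 68 mm tall (white body up to 47 mm, then a shoulder; lid 34 mm across from 54 mm up), 40 to 85 g; loose, standing upright on the open desk. Origin: centre of its underside, z up along its axis; round, so its yaw means nothing.
- tray_blue_large: fixed grey stock tray with an old large blue-lidded tub (loose, same size as the delivered one) in its front compartment, at x = -73. 149 x 86 mm, rim and divider 26 high, walls 3. Origin: under the centre of the empty back compartment (80 x 80 inside, floor 3 above the origin), at desk level. x: from the front (robot's side, white card) to the back; z up. Extends x = -106 to 43 mm.
- tray_blue_small: fixed grey stock tray with an old small blue-lidded tub (loose, same size as the delivered one) in its front compartment, at x = -73. 149 x 86 mm, rim and divider 26 high, walls 3. Origin: under the centre of the empty back compartment (80 x 80 inside, floor 3 above the origin), at desk level. x: from the front (robot's side, white card) to the back; z up. Extends x = -106 to 43 mm.
- tray_red_large: fixed grey stock tray with an old large red-lidded tub (loose, same size as the delivered one) in its front compartment, at x = -73. 149 x 86 mm, rim and divider 26 high, walls 3. Origin: under the centre of the empty back compartment (80 x 80 inside, floor 3 above the origin), at desk level. x: from the front (robot's side, white card) to the back; z up. Extends x = -106 to 43 mm.
- tray_yellow_small: fixed grey stock tray with an old small yellow-lidded tub (loose, same size as the delivered one) in its front compartment, at x = -73. 149 x 86 mm, rim and divider 26 high, walls 3. Origin: under the centre of the empty back compartment (80 x 80 inside, floor 3 above the origin), at desk level. x: from the front (robot's side, white card) to the back; z up. Extends x = -106 to 43 mm.
- syrup_a: amber glass syrup bottle with a white cap and white label, 48 mm in diameter, 114 mm tall, 220 g, loose, standing upright among the delivered tubs; not part of the job. Origin: centre of its underside, z up. (The two bottles are alike.)
- syrup_b: amber glass syrup bottle with a white cap and white label, 48 mm in diameter, 114 mm tall, 220 g, loose, standing upright among the delivered tubs; not part of the job. Origin: centre of its underside, z up. (The two bottles are alike.)
Things that resemble listed ones, but are neither listed nor needed, are in the scene too. What is shaped like the tub_blue_large but turquoise is not meant.

How it is judged (in metres and radians):
At the end, for the whole second after the job is handed in: Each delivered tub stands upright (within 0.1 rad), at rest, on the floor of the back compartment of the tray holding its own kind, within 24 mm of its centre in x and y (anywhere inside the walls); no syrup bottle was shifted over 20 mm or tipped, no tub dropped (x of tub_blue_large in the frame of tray_blue_large between -0.024 and 0.024 m and y of tub_blue_large in the frame of tray_blue_large between -0.024 and 0.024 m and z of tub_blue_large in the frame of tray_blue_large between 0 and 0.008 m and angle between each of tub_blue_large, tub_blue_small, tub_red_large, tub_yellow_small's own z axis and vertical below 0.1 rad and linear speed of each of tub_blue_large, tub_blue_small, tub_red_large, tub_yellow_small below 0.02 m/s and x of tub_blue_small in the frame of tray_blue_small between -0.024 and 0.024 m and y of tub_blue_small in the frame of tray_blue_small between -0.024 and 0.024 m and z of tub_blue_small in the frame of tray_blue_small between 0 and 0.008 m and x of tub_red_large in the frame of tray_red_large between -0.024 and 0.024 m and y of tub_red_large in the frame of tray_red_large between -0.024 and 0.024 m and z of tub_red_large in the frame of tray_red_large between 0 and 0.008 m and x of tub_yellow_small in the frame of tray_yellow_small between -0.024 and 0.024 m and y of tub_yellow_small in the frame of tray_yellow_small between -0.024 and 0.024 m and z of tub_yellow_small in the frame of tray_yellow_small between 0 and 0.008 m); the robot touches nothing.
It fails at once if an amber syrup bottle is shifted by more than 20 mm or tipped by more than 0.3 rad (distance of syrup_a from where it was at the start of the episode above 0.02 m or angle between syrup_a's own z axis and vertical above 0.3 rad).
It fails at once if an amber syrup bottle is shifted by more than 20 mm or tipped by more than 0.3 rad (distance of syrup_b from where it was at the start of the episode above 0.02 m or angle between syrup_b's own z axis and vertical above 0.3 rad).
It fails at once if a delivered tub is rammed into its tray (more than 60 N between them) (contact force between tub_blue_large and tray_blue_large above 60 N or contact force between tub_blue_small and tray_blue_small above 60 N or contact force between tub_red_large and tray_red_large above 60 N or contact force between tub_yellow_small and tray_yellow_small above 60 N).
It fails at once if a delivered tub is dropped into its tray: let go more than 10 mm above the floor of the compartment ((horizontal distance between tub_blue_large and tray_blue_large below 0.04 m and z of tub_blue_large in the frame of tray_blue_large above 0.013 m and contact force between tub_blue_large and the fingers below 0.1 N) or (horizontal distance between tub_blue_small and tray_blue_small below 0.04 m and z of tub_blue_small in the frame of tray_blue_small above 0.013 m and contact force between tub_blue_small and the fingers below 0.1 N) or (horizontal distance between tub_red_large and tray_red_large below 0.04 m and z of tub_red_large in the frame of tray_red_large above 0.013 m and contact force between tub_red_large and the fingers below 0.1 N) or (horizontal distance between tub_yellow_small and tray_yellow_small below 0.04 m and z of tub_yellow_small in the frame of tray_yellow_small above 0.013 m and contact force between tub_yellow_small and the fingers below 0.1 N)).
It also fails if it takes over 102 s, if anything falls off the work surface, if the arm or the gripper's body presses on something with over 40 N, if the wrist force passes 120 N, or if a joint passes its speed limit or range.

### The arm

A 6-joint arm with a two-finger parallel gripper is mounted at the origin on the work surface. World frame = base frame: x ahead of the robot, y to its left, z up, the work surface at z = 0. Lengths are in mm, angles in rad, forces in N, time in s.
With the tool pointing down it reaches from about 275 to 850 mm from the base axis. Payload 19 kg.
Tool frame: the origin (TCP) lies midway between the tips of the shut fingers; the grasp point (between the pads) lies 19 mm behind it; z points along the fingers, y is the line along which they close (so a half turn about z gives the same grasp; the last joint's range is limited). The gripper opens to 85 mm and grips with 20 to 120 N. Pads are 22 mm wide; open, the fingers measure 114 mm over their backs; the gripper's body (76 mm by 85 mm) begins 54 mm behind the grasp point. The pads swing forward as they close: fully open they stand 13 mm farther back than shut.
Start: joints at [-1.383, 0.15, 1.437, -0, 1.554, -0.134], TCP at [181.831, -545.458, 204.967] pointing down, gripper open.
Joint ranges: [-2.8, 2.8], [-0.68, 2.1], [0.12, 2.68], [-1.39, 4.53], [0.16, 2.79], [-2.81, 2.81]. Speed limits (rad/s): [1.89, 1.89, 2.22, 3.01, 3.01, 3.01].

### API

Orientations are given as a unit quaternion [w, x, y, z].
In Python, from cell import arm gives the robot as it stands.
- The arm moves only by the tool advance, called after "Request:" as name(argument=value, ...) on one line, values as JSON. Schema: {"type":"object","properties":{"moves":{"type":"array","items":{"type":"number"},"minItems":5,"maxItems":60},"squeeze":{"type":"number"},"only":{"type":"string"},"quiet":{"type":"boolean"},"lines":{"type":"string"}},"required":["moves"],"additionalProperties":false}. moves is one flat list of numbers that holds 1 to 12 rows one after another, with no inner brackets; each row has 5 numbers: the opening from 0.0 (shut) to 1.0 (fully open), then dx, dy, dz in mm, then a turn about the tool's z in rad; each row is the pose to reach, as a shift and turn from the pose commanded when the call began, along the tool's axes at that moment; what a row does not reach only later rows make up. A row lasts 1/12 s, in which the tool goes at most 41.7 mm and 0.125 rad, less where a joint would pass 70% of its speed; a pose out of reach is approached as far as the arm can. The fingers move at their own pace and stop on an object; squeeze is the grip in N (left out, the last holds). Time passes only in rows, so rows that do not move let the fingers close. The tool returns the time, the measured TCP pose, the force, the opening and the grip force at its end. only (a regular expression) keeps the lines of the reply that match it, lines (a string "A,B") keeps lines A to B, and quiet returns only ok. Input that does not fit is refused with a message, and nothing moves.
- arm.get_obs(): the state, without advancing time (a new reading comes with each control period).
- arm.camera(name): name is "scene" or "top" or "wrist"; returns (picture, depth): 420x560x3 uint8, red, green, blue; 420x560 float32, mm along the optical axis (not along the pixel's ray), 0 where there is no reading.
- arm.calibration(name): a dict with "camera_matrix" (3x3 intrinsics, pixels), "rvec" (rotation vector, rad) and "tvec" (3), from world to camera coordinates, as OpenCV has them; the wrist camera has in their place "T_tool_cam" (4x4, takes a point from camera to tool coordinates, whose origin is the TCP and whose axes are the flange's). Camera axes: x right, y down, z forward; pixel columns grow to the right and rows downward; lengths in mm; the calibration is good to about 2 mm. A picture is of the moment at which its call begins: read the wrist's pose just before it. calibration takes no time and is no camera call.
- arm.close_job(): hands the job in; it is judged then, once.
Trained networks look in the newest picture that a camera, given by its name, has taken for a name from the list of things; names that differ only in an ending like _2 or _b are one class to them, and where a whole thing is asked for, a point or a joint stands for the part that bears it (a point fixed in the world has none). Each returns a list of dicts, best first, with "confidence" (0 to 1); they miss things now and then, are a little off and sometimes report something else, mostly with a low value. They report only what shows in the picture. A call takes as long as a camera call. They do not tell look-alikes from the thing itself.
- arm.boxes_of(name, camera): "position" ([x, y, z] in mm, in world coordinates, good to about 4 mm: the middle of the surface that is visible of it).
- arm.place_of(name, camera): "position" ([x, y, z] in mm, in world coordinates, good to about 4 mm: a listed point, or the origin of a listed thing).
The state is a dict: "time_s": time; "joint_pos": joint angles; "qd": joint speeds; "effort": joint torques, N m; "ee_pos": TCP position; "tool_rot": TCP orientation; "ft_force": force on the tool from outside, world axes, zero at the start; "wrist_torque": the same for the moment, N m; "width": opening from 0.0 (shut) to 1.0 (fully open); "gripper_force": force on a finger pad.
Only numpy, scipy, OpenCV 4.12 (cv2) and the standard library are available. Lean on these libraries where they do the work, as an engineer would, in place of code of your own. Each camera call takes 0.05 s, during which the arm holds its last target. There are 200 camera calls.

## Working session

There is one attempt and no reset: what is moved stays moved. The work goes in short steps, Python scripts to look and compute and a tool call to move; the robot and the scene stay as the last step left them, time stands still between calls to the robot, and variables do not carry over. Pictures are saved under pics/ and viewed, at most 14 in all, crops included, and the job is handed in when it is done.

```bash
mkdir -p pics; ls; python3 - <<'E'
from cell import arm
import cv2
for c in("scene","top"):
    p,d=arm.camera(c); cv2.imwrite(f"pics/{c}0.png",p[:,:,::-1])
    for n in["tub_blue_large","tub_blue_small","tub_red_large","tub_yellow_small","tray_blue_large","tray_blue_small","tray_red_large","tray_yellow_small","syrup_a"]:
        print(c,n,[(round(r["confidence"],2),[round(float(v)) for v in r["position"]]) for r in arm.place_of(n,c)])
o=arm.get_obs();print(o["ee_pos"],o["tool_rot"],o["time_s"],o["width"])
E
```

```text
pics
scene tub_blue_large [(0.8, [526, -334, 1]), (0.7, [718, -345, 0])]
scene tub_blue_small [(0.62, [415, -240, 0])]
scene tub_red_large [(0.74, [576, 339, 2])]
scene tub_yellow_small [(0.76, [414, 218, -1]), (0.43, [671, 52, -3])]
scene tray_blue_large [(0.83, [651, -52, -3])]
scene tray_blue_small [(0.68, [638, 166, 1])]
scene tray_red_large [(0.88, [672, 52, -1])]
scene tray_yellow_small [(0.61, [652, -172, 0])]
scene syrup_a [(0.76, [450, -68, -3]), (0.59, [458, 72, 4])]
top tub_blue_large [(0.8, [718, -350, -1]), (0.71, [526, -333, -3]), (0.7, [626, -362, 0])]
top tub_blue_small [(0.81, [416, -239, 4]), (0.73, [458, 76, -1]), (0.32, [527, -332, -3])]
top tub_red_large [(0.9, [576, 341, -4])]
top tub_yellow_small [(0.51, [415, 217, 0])]
top tray_blue_large [(0.69, [646, -55, 0]), (0.29, [653, -173, 0])]
top tray_blue_small [(0.71, [640, 166, 3])]
top tray_red_large [(0.76, [672, 52, 1]), (0.42, [658, -172, 0])]
top tray_yellow_small [(0.7, [653, -173, -2])]
top syrup_a [(0.88, [457, 72, 0]), (0.53, [450, -66, 1]), (0.16, [413, 217, 4])]
[ 181.83716878 -545.45860097  204.97847084] [-4.22545154e-05  9.87081782e-01  1.60217208e-01  1.18813685e-05] 1.0 0.9991544660135062
```

View pics/top0.png

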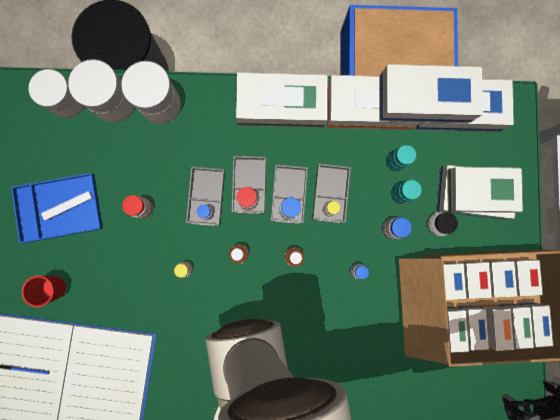

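View pics/scene0.png

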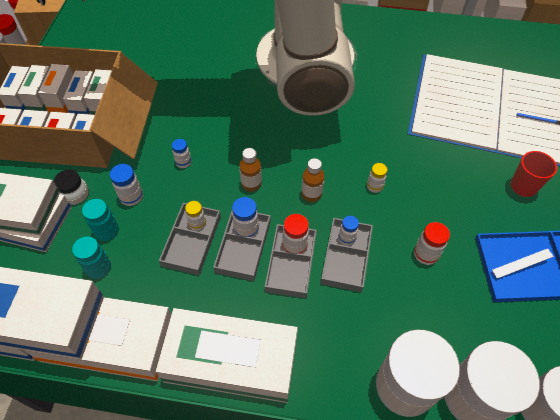

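Candidates for the large blue tub, in the scene picture: blue lid with white body at (125,183), turquoise at (97,220) and (90,257), black-lidded at (70,187), and the old tub in its tray at (244,215). By the description I choose (125,183). The others, also in the scene picture:
- Blue small: (181,152). The old one at (349,230) is not meant.
- Red large: (432,243). The old one at (296,232) and the red cup are not meant.
- Yellow small: (377,176). The old one at (194,214) is not meant.

In the top picture the trays run left to right: blue small, red large, blue large, yellow small.

```bash
cat > h.py <<'E'
import numpy as np, cv2
from cell import arm
def cloud(c):
    p,d=arm.camera(c); k=arm.calibration(c); K=np.array(k["camera_matrix"]); R=cv2.Rodrigues(np.array(k["rvec"],float))[0]; t=np.array(k["tvec"],float).ravel()
    v,u=np.mgrid[:d.shape[0],:d.shape[1]]
    P=np.stack([(u-K[0,2])/K[0,0]*d,(v-K[1,2])/K[1,1]*d,d],-1)
    W=(P-t)@R; W[d<=0]=np.nan
    return p,W
def go(x,y,z,yaw=None):
    "shift in tool axes from the present pose to world x,y,z"
    from scipy.spatial.transform import Rotation as Ro
    o=arm.get_obs(); q=o["tool_rot"]; R=Ro.from_quat([q[1],q[2],q[3],q[0]]).as_matrix()
    s=R.T@(np.array([x,y,z])-o["ee_pos"]); a=np.arctan2(R[1,0],R[0,0])
    print("shift",s.round(1),"yaw now",round(a,3), "turn",None if yaw is None else round(-(yaw-a),3))
E
python3 - <<'E'
from h import *
p,W=cloud("top")
tubs=dict(bl=(526,-333,92),bs=(416,-239,68),rl=(576,340,92),ys=(415,217,68),sa=(450,-67,114),sb=(457,73,114))
for n,(x,y,h) in tubs.items():
    m=(np.hypot(W[...,0]-x,W[...,1]-y)<40)&(abs(W[...,2]-h)<8); q=W[m]
    print(n,m.sum(),np.median(q,0).round(1),cv2.minEnclosingCircle(q[:,:2].astype(np.float32)), p[m].mean(0).round())
for n,(x,y) in dict(bl=(648,-54),bs=(639,166),rl=(672,52),ys=(653,-172)).items():
    m=(abs(W[...,0]-x+31)<100)&(abs(W[...,1]-y)<54)&(abs(W[...,2]-26)<7)
    q=W[m][:,:2].astype(np.float32); print(n,m.sum(),cv2.minAreaRect(q))
p,W=cloud("scene")
for n,(x,y,h) in tubs.items():
    m=(np.hypot(W[...,0]-x,W[...,1]-y)<40)&(abs(W[...,2]-h)<6); q=W[m]
    print(n,m.sum(),cv2.minEnclosingCircle(q[:,:2].astype(np.float32)))
cv2.imwrite("pics/crop1.png",cv2.resize(p[130:280,50:450,::-1],(800,300),interpolation=cv2.INTER_CUBIC))
go(526,-333,150)
E
```

```text
bl 317 [ 530.  -333.6   91.3] ((531.1702270507812, -334.87359619140625), 25.338817596435547) [ 75. 126. 219.]
bs 142 [ 417.1 -240.9   67.3] ((416.5980529785156, -240.68251037597656), 17.100366592407227) [ 82. 132. 222.]
rl 327 [574.8 335.5  91.8] ((575.22705078125, 336.8495788574219), 25.60126304626465) [224.  76.  69.]
ys 149 [415.5 216.4  67.2] ((414.45819091796875, 217.34567260742188), 16.91806983947754) [227. 220. 102.]
sa 112 [451.6 -67.2 113.5] ((452.2093811035156, -68.08102416992188), 14.13962459564209) [233. 232. 236.]
sb 112 [458.8  73.7 113.6] ((458.24432373046875, 74.66764831542969), 14.173894882202148) [232. 230. 234.]
bl 266 ((617.9261474609375, -54.843265533447266), (86.28433990478516, 149.91253662109375), 86.2901611328125)
bs 319 ((608.2542724609375, 168.11422729492188), (86.38994598388672, 150.267333984375), 86.35276794433594)
rl 269 ((641.42431640625, 53.234004974365234), (86.08293151855469, 150.9627685546875), 89.66064453125)
ys 321 ((622.2777099609375, -168.55502319335938), (86.98064422607422, 150.4601287841797), 84.53329467773438)
bl 372 ((532.5994873046875, -335.6087646484375), 26.324203491210938)
bs 152 ((417.877197265625, -242.50930786132812), 19.016380310058594)
rl 456 ((575.9956665039062, 335.9173278808594), 25.6325740814209)
ys 166 ((415.5368957519531, 216.15420532226562), 18.815921783447266)
sa 127 ((453.28521728515625, -67.84523010253906), 16.275724411010742)
sb 135 ((458.9501037597656, 74.69956970214844), 15.742902755737305)
shift [393.7 -92.7  55. ] yaw now 0.322 turn None
```

View pics/crop1.png

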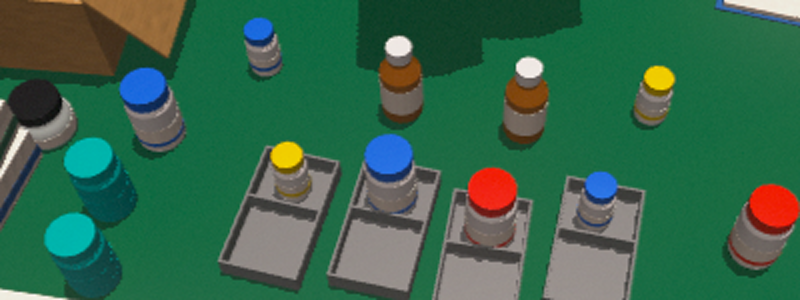

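The crop confirms the choices: delivered large blue at crop (152,110), small blue (262,48), yellow (653,95) and red (765,228), all white-bodied with the right lids. The turquoise pair at (97,180) and (80,250) is left out. Now moving.

Request:
advance(moves=[0.85,0,0,-40,0,0.85,398,-89,-40,0,0.85,398,-89,-40,0,0.85,398,-89,-40,0,0.85,398,-89,-40,0,0.85,398,-89,-40,0,0.85,398,-89,-40,0,0.85,398,-89,-40,0,0.85,398,-89,-40,0,0.85,398,-89,-40,0,0.85,398,-89,-40,0,0.85,398,-89,-40,0], squeeze=40)

```text
time_s: 2.1
ee_pos: [535.3, -331.6, 244.4]
tool_rot: [-0.001, 0.987, 0.162, 0.0]
ft_force: [-0.7, 0.6, -0.8]
width: 0.852
gripper_force: 0.0
```

```bash
python3 - <<'E'
from h import *
p,d=arm.camera("wrist"); cv2.imwrite("pics/w1.png",p[:,:,::-1])
go(531,-335,110)
E
```

```text
shift [ -2.8   1.1 134.3] yaw now 0.326 turn None
```

View pics/w1.png

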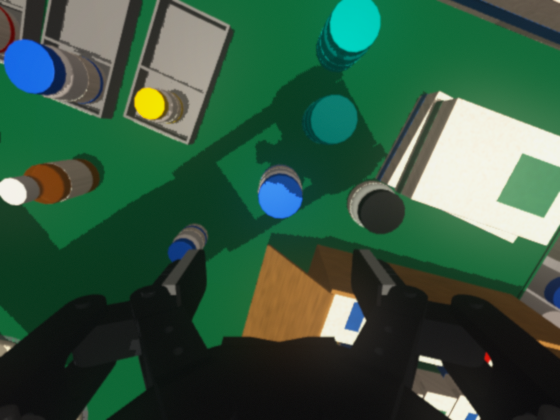

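The wrist picture shows the blue tub at (280,193), black-lidded pot at (378,208) and the box's flap edge at (280,245). I'll check the heights round the tub before descending.

```bash
python3 - <<'E'
from h import *
from scipy.spatial.transform import Rotation as Ro
o=arm.get_obs(); q=o["tool_rot"]; R=Ro.from_quat([q[1],q[2],q[3],q[0]]).as_matrix()
p,d=arm.camera("wrist"); k=arm.calibration("wrist"); K=np.array(k["camera_matrix"]); T=np.array(k["T_tool_cam"])
v,u=np.mgrid[:420,:560]
P=np.stack([(u-K[0,2])/K[0,0]*d,(v-K[1,2])/K[1,1]*d,d],-1)
W=(P@T[:3,:3].T+T[:3,3])@R.T+o["ee_pos"]; W[(d<=0)|(v>250)]=np.nan
m=(np.hypot(W[...,0]-531,W[...,1]+335)<45)&(abs(W[...,2]-92)<6); print("tub",cv2.minEnclosingCircle(W[m][:,:2].astype(np.float32)),m.sum())
m=(np.hypot(W[...,0]-531,W[...,1]+430)<45)&(W[...,2]>55); print("black",cv2.minEnclosingCircle(W[m][:,:2].astype(np.float32)),W[m][:,2].max())
L=(W-np.array([531,-335,0]))@R
for a in range(-120,120,20):
    print(a,[ (lambda s: int(np.nanmax(W[...,2][s])) if s.any() else -1)((abs(L[...,0]-a)<10)&(abs(L[...,1]-b)<10)) for b in range(-100,101,20)])
E
```

```text
tub ((530.2265625, -335.00531005859375), 24.96581268310547) 1520
black ((543.7504272460938, -459.8811340332031), 27.278671264648438) 62.508218224571266
-120 [-1, -1, -1, -1, -1, -1, -1, -1, -1, -1, -1]
-100 [1, 1, 1, 2, 1, 1, 1, 1, 30, 18, 5]
-80 [65, 2, 1, 1, 49, 55, 2, 2, 1, 2, 2]
-60 [44, 2, 2, 1, 2, 1, 2, 2, 2, 2, 33]
-40 [2, 2, 1, 2, 1, -1, 1, 2, 2, 2, 61]
-20 [1, 2, 2, 1, 93, 93, 93, 1, 2, 2, 62]
0 [1, 1, 2, 2, 94, 93, 94, 2, 2, 2, 60]
20 [1, 2, 1, 285, 93, 94, 93, 285, 2, 2, 1]
40 [2, 2, 1, 2, 2, 2, 1, 2, 2, 2, 2]
60 [2, 2, 3, 1, 2, 2, 2, 93, 94, 93, 2]
80 [27, 2, 2, 2, 3, 2, 69, 94, 94, 94, 2]
100 [27, 1, 2, 1, 1, 2, 39, 94, 94, 93, 2]
```

Request:
advance(moves=[0.85,-3,1,41,0,0.85,-3,1,82,0,0.85,-3,1,123,0,0.85,-3,1,155,0,0.85,-3,1,180,0,0.85,-3,1,200,0,0.85,-3,1,214,0,0.85,-3,1,214,0,0.85,-3,1,214,0], squeeze=40)

```text
time_s: 2.95
ee_pos: [527.8, -337.7, 31.1]
tool_rot: [-0.0, 0.987, 0.16, -0.0]
ft_force: [0.1, -0.7, 1.2]
width: 0.847
gripper_force: 0.0
```

Request:
advance(moves=[0,0,0,0,0,0,0,0,0,0,0,0,0,0,0,0,0,0,0,0,0,0,0,0,0,0,0,0,0,0,0,0,0,0,0,0,0,0,0,0], squeeze=40)

```text
time_s: 3.62
ee_pos: [529.3, -337.6, 33.0]
tool_rot: [0.001, 0.987, 0.16, 0.001]
ft_force: [-1.3, 1.6, 8.1]
width: 0.6
gripper_force: 40.3
```

```bash
python3 -c "
from h import *
go(531,-335,180)"
```

```text
shift [   2.6   -1.6 -147. ] yaw now 0.322 turn None
```

Request:
advance(moves=[0,0,0,-20,0,0,0,0,-50,0,0,0,0,-90,0,0,0,0,-130,0,0,0,0,-147,0,0,0,0,-147,0], squeeze=40)

```text
time_s: 4.12
ee_pos: [530.1, -338.2, 184.4]
tool_rot: [0.003, 0.987, 0.16, 0.003]
ft_force: [0.5, 0.6, -0.8]
width: 0.598
gripper_force: 42.3
```

```bash
python3 -c "
from h import *
go(647.5,-57,180,-0.065)"
```

```text
shift [ 200.4 -229.7    3.7] yaw now 0.322 turn 0.387
```

Request:
advance(moves=[0,15,-17,0,0.05,0,38,-44,0,0.12,0,63,-72,0,0.2,0,88,-101,0,0.28,0,114,-130,0,0.36,0,140,-160,0,0.387,0,165,-189,0,0.387,0,185,-212,0,0.387,0,200,-230,0,0.387,0,200,-230,0,0.387,0,200,-230,0,0.387,0,200,-230,0,0.387], squeeze=40)

```text
time_s: 5.12
ee_pos: [645.4, -56.0, 177.9]
tool_rot: [0.0, 0.999, -0.033, -0.0]
ft_force: [0.3, 0.2, 0.3]
width: 0.599
gripper_force: 42.3
```

```bash
python3 - <<'E'
from h import *
go(647.5,-57,40,-0.065)
p,W=cloud("top")
m=(np.hypot(W[...,0]-649,W[...,1]+57)<40)&(abs(W[...,2]-235)<30)
print(W[m].mean(0) if m.any() else None)
E
```

```text
shift [  2.2   0.8 137.9] yaw now -0.065 turn -0.0
[630.23284869 -41.26494084 224.23517499]
```

Request:
advance(moves=[0,2,1,20,0,0,2,1,50,0,0,2,1,80,0,0,2,1,105,0,0,2,1,122,0,0,2,1,130,0,0,2,1,132,0,0,2,1,132,0,0,2,1,132,0], squeeze=40)

```text
time_s: 5.92
ee_pos: [648.3, -57.2, 47.5]
tool_rot: [0.0, 0.999, -0.033, 0.001]
ft_force: [0.7, -0.6, -0.9]
width: 0.598
gripper_force: 42.3
```

Request:
advance(moves=[0,0,0,2,0,0,0,0,4,0,0,0,0,6,0,0,0,0,7,0,0,0,0,7,0])

```text
time_s: 6.33
ee_pos: [647.6, -56.6, 38.8]
tool_rot: [-0.0, 0.999, -0.033, -0.0]
ft_force: [0.2, -0.2, -1.8]
width: 0.6
gripper_force: 42.3
```

```bash
python3 - <<'E'
from h import *
p,d=arm.camera("wrist"); cv2.imwrite("pics/w2.png",p[:,:,::-1]); o=arm.get_obs(); print(o["ee_pos"],o["ft_force"])
E
```

```text
[647.59050219 -56.6660807   38.92581583] [ 0.59783566 -0.24936126 -1.25440942]
```

View pics/w2.png

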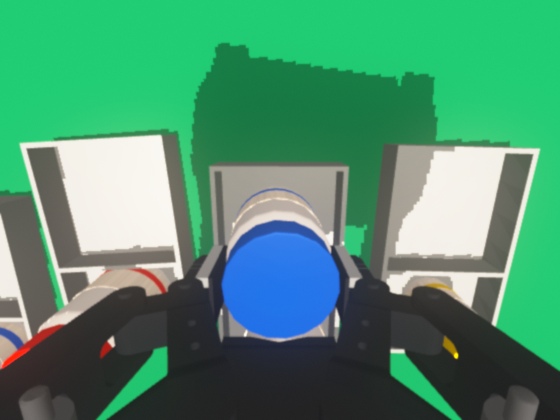

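The tub is over its compartment (280,250), laterally centred, with the red and yellow trays left and right. Lowering the last few mm.

Request:
advance(moves=[0,0,0,0.7,0,0,0,0,1.5,0,0,0,0,1.5,0])

```text
time_s: 6.63
ee_pos: [647.6, -56.7, 37.4]
tool_rot: [-0.0, 0.999, -0.033, -0.0]
ft_force: [0.1, -0.3, -0.3]
width: 0.599
gripper_force: 42.3
```

Request:
advance(moves=[0,0,0,1,0,0,0,0,1,0,0,0,0,1,0])

```text
time_s: 6.88
ee_pos: [647.6, -56.7, 36.5]
tool_rot: [-0.0, 0.999, -0.033, -0.0]
ft_force: [0.3, -0.6, -0.7]
width: 0.599
gripper_force: 42.3
```

Request:
advance(moves=[0,0,0,0.7,0,0,0,0,0.7,0,0,0,0,0.7,0])

```text
time_s: 7.13
ee_pos: [647.8, -56.7, 36.2]
tool_rot: [-0.0, 0.999, -0.033, 0.0]
ft_force: [-0.4, 0.7, 4.2]
width: 0.598
gripper_force: 42.6
```

Request:
advance(moves=[0.8,0,0,0,0,0.8,0,0,0,0,0.8,0,0,0,0,0.8,0,0,0,0,0.8,0,0,-15,0,0.8,0,0,-40,0,0.8,0,0,-80,0,0.8,0,0,-120,0,0.8,0,0,-145,0,0.8,0,0,-145,0])

```text
time_s: 7.97
ee_pos: [649.5, -57.1, 187.5]
tool_rot: [0.001, 0.999, -0.033, 0.004]
ft_force: [1.0, 0.5, 0.3]
width: 0.797
gripper_force: 0.0
```

```bash
python3 - <<'E'
from h import *
p,W=cloud("top")
m=(np.hypot(W[...,0]-649,W[...,1]+57)<34)&(abs(W[...,2]-95)<6)
print(m.sum(), cv2.minEnclosingCircle(W[m][:,:2].astype(np.float32)) if m.any() else 0)
p,W=cloud("scene")
m=(np.hypot(W[...,0]-649,W[...,1]+57)<40)&(abs(W[...,2]-95)<8)
print(m.sum(), cv2.minEnclosingCircle(W[m][:,:2].astype(np.float32)) if m.any() else 0)
go(417,-241,180,-0.3)
E
```

```text
198 ((650.3309326171875, -54.27690124511719), 24.619827270507812)
473 ((651.9071655273438, -55.062957763671875), 25.862327575683594)
shift [-218.5  198.9    1.4] yaw now -0.065 turn 0.235
```

Request:
advance(moves=[0.7,-15,13,0,0,0.7,-42,38,0,0,0.7,-72,66,0,0,0.7,-102,93,0,0,0.7,-132,120,0,0,0.7,-162,148,0,0,0.7,-192,175,0,0,0.7,-210,191,0,0,0.7,-218.5,199,0,0,0.7,-218.5,199,0,0,0.7,-218.5,199,0,0,0.7,-218.5,199,0,0], squeeze=30)

```text
time_s: 9.07
ee_pos: [417.2, -240.5, 180.3]
tool_rot: [-0.0, 0.999, -0.032, -0.0]
ft_force: [-0.2, 0.3, 0.2]
width: 0.701
gripper_force: 0.0
```

```bash
python3 - <<'E'
from h import *
p,d=arm.camera("wrist"); cv2.imwrite("pics/w3.png",p[:,:,::-1])
go(417,-241.5,24)
E
```

```text
shift [ -0.2   1.3 156.3] yaw now -0.064 turn None
```

View pics/w3.png

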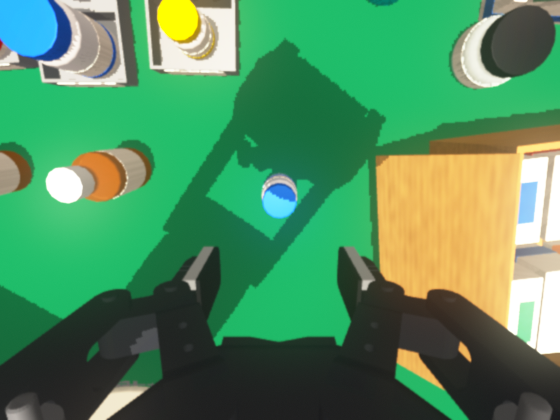

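The small blue tub is at (280,195), between the fingers, and the box flap at (378,200) is well clear. Descending.

Request:
advance(moves=[0.7,0,1,30,0,0.7,0,1,70,0,0.7,0,1,105,0,0.7,0,1,132,0,0.7,0,1,150,0,0.7,0,1,158,0,0.7,0,1,158,0,0.7,0,1,158,0], squeeze=30)

```text
time_s: 9.78
ee_pos: [417.2, -241.9, 23.4]
tool_rot: [-0.0, 0.999, -0.032, 0.0]
ft_force: [-0.5, 0.3, -0.4]
width: 0.698
gripper_force: 0.0
```

Request:
advance(moves=[0,0,0,0,0,0,0,0,0,0,0,0,0,0,0,0,0,0,0,0,0,0,0,0,0,0,0,0,0,0,0,0,0,0,0,0,0,0,0,0], squeeze=30)

```text
time_s: 10.45
ee_pos: [417.3, -242.4, 24.1]
tool_rot: [0.0, 0.999, -0.033, 0.001]
ft_force: [0.7, 2.4, 7.1]
width: 0.383
gripper_force: 29.0
```

Request:
advance(moves=[0,0,0,-20,0,0,0,0,-60,0,0,0,0,-100,0,0,0,0,-140,0,0,0,0,-160,0,0,0,0,-160,0])

```text
time_s: 10.95
ee_pos: [418.0, -243.2, 188.6]
tool_rot: [0.003, 0.999, -0.033, 0.003]
ft_force: [-0.0, -0.4, 0.4]
width: 0.38
gripper_force: 30.1
```

```bash
python3 -c "
from h import *
go(639.7,166,180,-0.064)"
```

```text
shift [ 194.5 -422.8    7.9] yaw now -0.065 turn -0.001
```

Request:
advance(moves=[0,6,-13,0,0,0,18,-38,0,0,0,34,-74,0,0,0,51,-111,0,0,0,68,-147,0,0,0,85,-184,0,0,0,102,-221,0,0,0,119,-258,0,0,0,136,-295,0,0,0,153,-332,0,0,0,170,-369,0,0,0,182,-396,0,0])

```text
time_s: 11.95
ee_pos: [624.8, 144.3, 182.7]
tool_rot: [-0.0, 0.999, -0.032, 0.0]
ft_force: [0.2, -1.0, 1.1]
width: 0.377
gripper_force: 30.1
```

```bash
python3 -c "
from h import *
go(639.7,166,50,-0.064)"
```

```text
shift [ 13.5 -22.5 132.7] yaw now -0.064 turn -0.0
```

Request:
advance(moves=[0,5,-9,0,0,0,13,-22,0,0,0,13,-23,20,0,0,13,-23,55,0,0,13,-23,90,0,0,13,-23,120,0,0,13,-23,136,0,0,13,-23,145,0,0,13,-23,145,0,0,13,-23,145,0,0,13,-23,145,0])

```text
time_s: 12.87
ee_pos: [639.3, 163.4, 39.6]
tool_rot: [-0.0, 0.999, -0.033, 0.001]
ft_force: [0.2, -0.5, -0.7]
width: 0.382
gripper_force: 30.1
```

```bash
python3 - <<'E'
from h import *
p,d=arm.camera("wrist"); cv2.imwrite("pics/w4.png",p[:,:,::-1]); go(639.7,166,27)
E
```

```text
shift [ 0.2 -2.6 12.6] yaw now -0.065 turn None
```

View pics/w4.png

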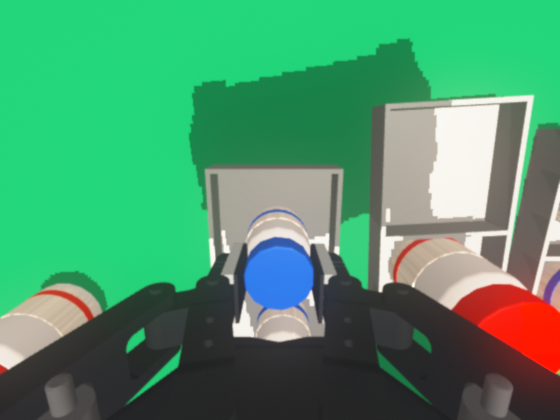

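The small blue tub hangs upright over its compartment (275,215), with the old one in front of it. Lowering.

Request:
advance(moves=[0,0,-2,3,0,0,0,-2,6,0,0,0,-2,8,0,0,0,-2,9,0,0,0,-2,10,0,0,0,-2,10,0,0,0,-2,10,0])

```text
time_s: 13.5
ee_pos: [638.6, 165.3, 27.8]
tool_rot: [-0.0, 0.999, -0.033, -0.0]
ft_force: [-0.2, 1.1, -1.7]
width: 0.38
gripper_force: 30.1
```

Request:
advance(moves=[0,0,0,0.7,0,0,0,0,1.3,0,0,0,0,1.3,0])

```text
time_s: 13.75
ee_pos: [639.0, 165.4, 27.2]
tool_rot: [-0.0, 0.999, -0.033, 0.001]
ft_force: [-0.6, 0.5, 5.4]
width: 0.379
gripper_force: 30.5
```

Request:
advance(moves=[0,0,0,0.7,0,0,0,0,1,0,0,0,0,1,0])

```text
time_s: 14.0
ee_pos: [639.4, 165.5, 27.1]
tool_rot: [-0.0, 0.999, -0.033, 0.001]
ft_force: [-1.9, 0.1, 13.3]
width: 0.379
gripper_force: 31.1
```

Request:
advance(moves=[0,0,0,0.7,0,0,0,0,0.7,0,0,0,0,0.7,0])

```text
time_s: 14.25
ee_pos: [639.7, 165.6, 27.1]
tool_rot: [-0.0, 0.999, -0.033, 0.002]
ft_force: [-3.3, 0.9, 18.9]
width: 0.381
gripper_force: 31.6
```

Request:
advance(moves=[0.38,0,0,-1.5,0,0.5,0,0,-1.5,0,0.53,0,0,-1.5,0,0.53,0,0,-1.5,0,0.53,0,0,-1.5,0,0.53,0,0,-15,0,0.6,0,0,-40,0,0.6,0,0,-80,0,0.6,0,0,-120,0,0.6,0,0,-150,0,0.6,0,0,-150,0])

```text
time_s: 15.17
ee_pos: [640.6, 165.6, 183.4]
tool_rot: [-0.001, 0.999, -0.033, 0.005]
ft_force: [0.4, -0.6, 0.2]
width: 0.6
gripper_force: 0.0
```

```bash
python3 - <<'E'
from h import *
for c in("top","scene"):
    p,W=cloud(c)
    m=(np.hypot(W[...,0]-640,W[...,1]-166)<34)&(abs(W[...,2]-71)<6)
    print(m.sum(), cv2.minEnclosingCircle(W[m][:,:2].astype(np.float32)) if m.any() else 0)
go(415.5,216.5,180)
E
```

```text
0 0
218 ((639.0964965820312, 166.79014587402344), 17.746734619140625)
shift [-226.4  -36.4   -3.5] yaw now -0.065 turn None
```

Request:
advance(moves=[0.7,-15,-2,0,0,0.7,-45,-7,0,0,0.7,-80,-13,0,0,0.7,-118,-19,0,0,0.7,-156,-25,0,0,0.7,-192,-31,0,0,0.7,-215,-35,0,0,0.7,-226.5,-36.5,0,0,0.7,-226.5,-36.5,0,0,0.7,-226.5,-36.5,0,0,0.7,-226.5,-36.5,0,0], squeeze=30)

```text
time_s: 16.18
ee_pos: [415.9, 216.3, 174.6]
tool_rot: [0.0, 0.999, -0.033, -0.0]
ft_force: [0.7, -0.7, -0.5]
width: 0.7
gripper_force: 0.0
```

```bash
python3 - <<'E'
from h import *
p,d=arm.camera("wrist"); cv2.imwrite("pics/w5.png",p[:,:,::-1])
go(415.5,216.5,23)
E
```

```text
shift [ -0.4  -0.3 151.5] yaw now -0.066 turn None
```

View pics/w5.png

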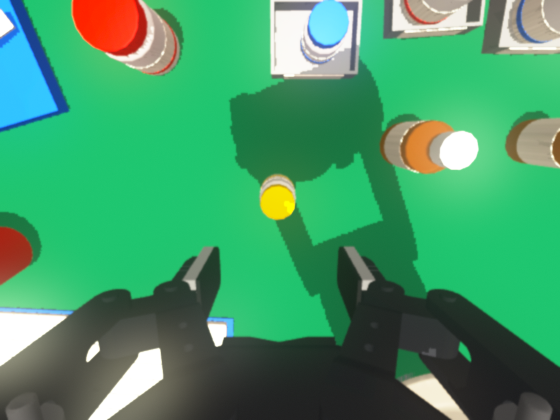

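The yellow tub at (278,195) is lined up between the fingers, with nothing close to it.

Request:
advance(moves=[0.7,0,0,30,0,0.7,0,0,70,0,0.7,0,0,105,0,0.7,0,0,130,0,0.7,0,0,145,0,0.7,0,0,152,0,0.7,0,0,152,0,0.7,0,0,152,0], squeeze=30)

```text
time_s: 16.9
ee_pos: [415.6, 216.4, 23.2]
tool_rot: [-0.0, 0.999, -0.033, -0.0]
ft_force: [-0.3, 0.5, 0.1]
width: 0.699
gripper_force: 0.0
```

Request:
advance(moves=[0,0,0,0,0,0,0,0,0,0,0,0,0,0,0,0,0,0,0,0,0,0,0,0,0,0,0,0,0,0,0,0,0,0,0,0,0,0,0,0], squeeze=30)

```text
time_s: 17.57
ee_pos: [415.8, 216.8, 24.0]
tool_rot: [-0.0, 0.999, -0.033, 0.001]
ft_force: [0.1, 0.9, 4.8]
width: 0.379
gripper_force: 29.3
```

Request:
advance(moves=[0,0,0,-20,0,0,0,0,-60,0,0,0,0,-100,0,0,0,0,-140,0,0,0,0,-160,0,0,0,0,-160,0])

```text
time_s: 18.07
ee_pos: [416.7, 217.2, 188.5]
tool_rot: [-0.001, 0.999, -0.033, 0.004]
ft_force: [0.0, 1.3, -1.2]
width: 0.38
gripper_force: 30.2
```

```bash
python3 -c "
from h import *
go(653.6,-171.6,180,-0.095)"
```

```text
shift [261.6 372.6   9.3] yaw now -0.065 turn 0.03
```

Request:
advance(moves=[0,8,11,0,0,0,24,35,0,0,0,45,64,0,0.03,0,66,94,0,0.03,0,88,125,0,0.03,0,110,157,0,0.03,0,132,188,0,0.03,0,154,219,0,0.03,0,176,251,0,0.03,0,198,282,0,0.03,0,220,313,0,0.03,0,240,342,0,0.03])

```text
time_s: 19.07
ee_pos: [632.8, -142.5, 182.6]
tool_rot: [-0.0, 0.999, -0.048, 0.0]
ft_force: [-0.0, -0.0, 0.0]
width: 0.381
gripper_force: 30.2
```

Request:
advance(moves=[0,12,17,0,0,0,20,28,0,0,0,20,28,20,0,0,20,28,55,0,0,20,28,90,0,0,20,28,120,0,0,20,28,136,0,0,20,28,144,0,0,20,28,144,0,0,20,28,144,0,0,20,28,144,0])

```text
time_s: 19.98
ee_pos: [650.2, -170.4, 40.6]
tool_rot: [0.0, 0.999, -0.048, 0.001]
ft_force: [-0.8, -0.2, -0.5]
width: 0.381
gripper_force: 30.2
```

```bash
python3 - <<'E'
from h import *
p,d=arm.camera("wrist"); cv2.imwrite("pics/w6.png",p[:,:,::-1]); go(653.6,-171.6,27,-0.095)
E
```

```text
shift [ 3.4  0.8 13.6] yaw now -0.095 turn -0.0
```

View pics/w6.png

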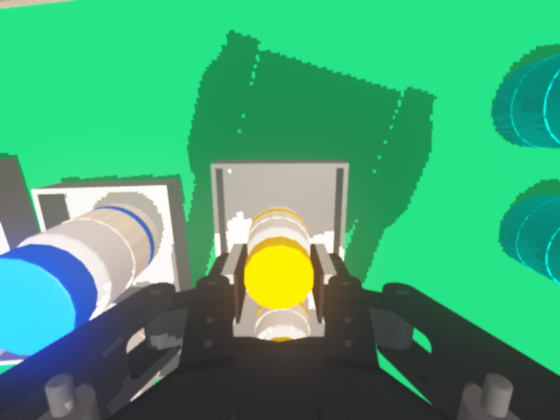

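The yellow tub hangs upright over its compartment (278,215), and the placed large blue tub to the left stands clear.

Request:
advance(moves=[0,3,1,3,0,0,3,1,6,0,0,3,1,8,0,0,3,1,10,0,0,3,1,11,0,0,3,1,11,0,0,3,1,11,0])

```text
time_s: 20.62
ee_pos: [652.2, -171.4, 27.7]
tool_rot: [-0.0, 0.999, -0.048, -0.0]
ft_force: [-0.0, -0.5, -1.6]
width: 0.38
gripper_force: 30.2
```

Request:
advance(moves=[0,0,0,0.7,0,0,0,0,1.3,0,0,0,0,1.3,0])

```text
time_s: 20.87
ee_pos: [652.7, -171.5, 27.1]
tool_rot: [0.0, 0.999, -0.048, 0.001]
ft_force: [-0.8, 0.8, 4.0]
width: 0.377
gripper_force: 30.6
```

Request:
advance(moves=[0,0,0,0.7,0,0,0,0,1,0,0,0,0,1,0])

```text
time_s: 21.12
ee_pos: [653.0, -171.5, 27.0]
tool_rot: [0.0, 0.999, -0.048, 0.001]
ft_force: [-2.6, 1.7, 13.3]
width: 0.375
gripper_force: 31.4
```

Request:
advance(moves=[0.38,0,0,-1,0,0.5,0,0,-1,0,0.53,0,0,-1,0,0.53,0,0,-1,0,0.53,0,0,-1,0,0.53,0,0,-15,0,0.6,0,0,-40,0,0.6,0,0,-80,0,0.6,0,0,-120,0,0.6,0,0,-160,0,0.6,0,0,-180,0,0.6,0,0,-180,0])

```text
time_s: 22.12
ee_pos: [653.6, -172.0, 212.8]
tool_rot: [0.001, 0.999, -0.048, 0.004]
ft_force: [0.0, 0.6, 0.3]
width: 0.605
gripper_force: 0.0
```

```bash
python3 - <<'E'
from h import *
for c in("top","scene"):
    p,W=cloud(c)
    m=(np.hypot(W[...,0]-653,W[...,1]+172)<34)&(abs(W[...,2]-71)<6)
    print(m.sum(), cv2.minEnclosingCircle(W[m][:,:2].astype(np.float32)) if m.any() else 0)
go(575.5,336.5,200,0)
E
```

```text
40 ((648.5196533203125, -176.94351196289062), 15.1356201171875)
208 ((653.011962890625, -170.52244567871094), 17.405546188354492)
shift [-124.9 -498.4    6.7] yaw now -0.095 turn -0.095
```

Request:
advance(moves=[0.85,-5,-20,0,0,0.85,-15,-59,0,-0.09,0.85,-25,-99,0,-0.095,0.85,-35,-139,0,-0.095,0.85,-45,-179,0,-0.095,0.85,-55,-219,0,-0.095,0.85,-65,-259,0,-0.095,0.85,-75,-299,0,-0.095,0.85,-85,-339,0,-0.095,0.85,-95,-379,0,-0.095,0.85,-105,-419,0,-0.095,0.85,-115,-459,0,-0.095], squeeze=40)

```text
time_s: 23.22
ee_pos: [580.2, 298.2, 204.7]
tool_rot: [0.0, 1.0, -0.0, -0.001]
ft_force: [1.5, -0.3, 0.4]
width: 0.852
gripper_force: 0.0
```

Request:
advance(moves=[0.85,-6,-25,0,0,0.85,-6,-40,0,0,0.85,-6,-40,0,0,0.85,-6,-40,0,0])

```text
time_s: 23.55
ee_pos: [575.3, 336.2, 204.7]
tool_rot: [0.0, 1.0, 0.0, -0.001]
ft_force: [-0.2, -0.7, -0.3]
width: 0.848
gripper_force: 0.0
```

```bash
python3 - <<'E'
from h import *
p,d=arm.camera("wrist"); cv2.imwrite("pics/w7.png",p[:,:,::-1])
go(575.5,336.5,31)
E
```

```text
shift [ 1.000e-01 -1.200e+00  1.739e+02] yaw now -0.0 turn None
```

View pics/w7.png

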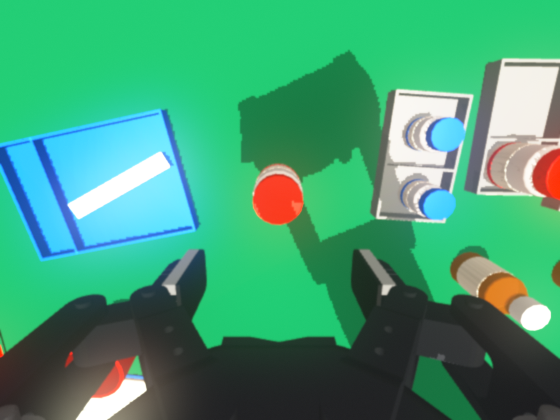

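The red tub is at (278,195) between the fingers, and the small blue pair stands in its tray at (432,135) and (430,200).

Request:
advance(moves=[0.85,0,-1,30,0,0.85,0,-1,70,0,0.85,0,-1,108,0,0.85,0,-1,140,0,0.85,0,-1,162,0,0.85,0,-1,174,0,0.85,0,-1,174,0,0.85,0,-1,174,0], squeeze=40)

```text
time_s: 24.27
ee_pos: [576.1, 336.7, 32.3]
tool_rot: [-0.0, 1.0, -0.001, 0.0]
ft_force: [-0.6, -0.3, 0.7]
width: 0.851
gripper_force: 0.0
```

Request:
advance(moves=[0,0,0,0,0,0,0,0,0,0,0,0,0,0,0,0,0,0,0,0,0,0,0,0,0,0,0,0,0,0,0,0,0,0,0,0,0,0,0,0], squeeze=40)

```text
time_s: 24.93
ee_pos: [576.7, 337.6, 34.2]
tool_rot: [-0.001, 1.0, -0.0, 0.002]
ft_force: [-0.9, -3.7, 10.0]
width: 0.597
gripper_force: 39.9
```

Request:
advance(moves=[0,0,0,-20,0,0,0,0,-60,0,0,0,0,-100,0,0,0,0,-140,0,0,0,0,-160,0,0,0,0,-160,0])

```text
time_s: 25.43
ee_pos: [577.1, 338.1, 199.0]
tool_rot: [-0.002, 1.0, -0.0, 0.004]
ft_force: [1.5, 0.9, -2.1]
width: 0.587
gripper_force: 42.3
```

```bash
python3 -c "
from h import *
go(672.9,53,190,0)"
```

```text
shift [ 95.7 285.2   8.7] yaw now -0.0 turn -0.0
```

Now to the red tray. TCP at the floor should be near z = 37.

Request:
advance(moves=[0,6,18,0,0,0,17,52,0,0,0,29,89,0,0,0,41,126,0,0,0,53,163,0,0,0,66,200,0,0,0,78,236,0,0,0,90,268,0,0,0,96,285,0,0,0,96,285,0,0,0,96,285,0,0,0,96,285,0,0])

```text
time_s: 26.43
ee_pos: [671.2, 52.8, 191.7]
tool_rot: [-0.0, 1.0, -0.0, 0.0]
ft_force: [-0.5, 0.6, -2.0]
width: 0.593
gripper_force: 42.4
```

Request:
advance(moves=[0,0,0,20,0,0,0,0,55,0,0,0,0,90,0,0,0,0,120,0,0,0,0,136,0,0,0,0,143,0,0,0,0,143,0,0,0,0,143,0])

```text
time_s: 27.1
ee_pos: [671.8, 53.1, 49.8]
tool_rot: [-0.0, 1.0, 0.0, 0.001]
ft_force: [-0.5, 0.1, -1.0]
width: 0.59
gripper_force: 42.4
```

```bash
python3 - <<'E'
from h import *
p,d=arm.camera("wrist"); cv2.imwrite("pics/w8.png",p[:,:,::-1]); go(672.9,53,37,0)
E
```

```text
shift [ 0.7 -0.1 13.3] yaw now 0.0 turn 0.0
```

View pics/w8.png

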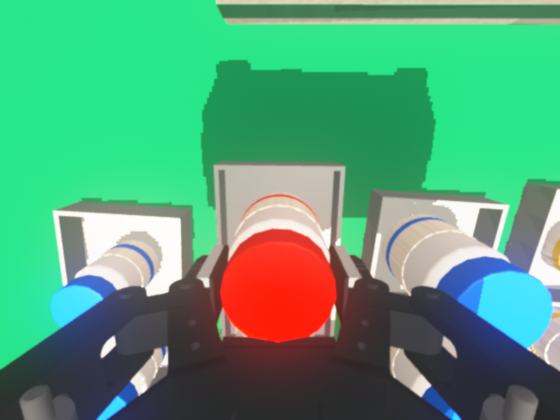

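The red tub is over its compartment (280,220), and the blue tubs left and right are clear of the fingers.

Request:
advance(moves=[0,0,0,3,0,0,0,0,6,0,0,0,0,8,0,0,0,0,10,0,0,0,0,11,0,0,0,0,11,0,0,0,0,11,0])

```text
time_s: 27.73
ee_pos: [671.4, 52.4, 37.6]
tool_rot: [-0.0, 1.0, -0.0, 0.0]
ft_force: [0.1, 0.8, -1.3]
width: 0.594
gripper_force: 42.4
```

Request:
advance(moves=[0,0,0,0.7,0,0,0,0,1.3,0,0,0,0,1.3,0])

```text
time_s: 27.98
ee_pos: [671.8, 52.3, 37.3]
tool_rot: [0.0, 1.0, -0.0, 0.001]
ft_force: [-2.4, -1.2, 9.6]
width: 0.594
gripper_force: 43.7
```

Request:
advance(moves=[0,0,0,0.7,0,0,0,0,1,0,0,0,0,1,0])

```text
time_s: 28.23
ee_pos: [672.2, 52.3, 37.3]
tool_rot: [0.0, 1.0, -0.0, 0.001]
ft_force: [-5.7, -0.1, 17.9]
width: 0.593
gripper_force: 44.8
```

Request:
advance(moves=[0.59,0,0,-1,0,0.8,0,0,-1,0,0.8,0,0,-1,0,0.8,0,0,-1,0,0.8,0,0,-1,0,0.8,0,0,-15,0,0.8,0,0,-40,0,0.8,0,0,-80,0,0.8,0,0,-120,0,0.8,0,0,-160,0,0.8,0,0,-190,0,0.8,0,0,-190,0])

```text
time_s: 29.23
ee_pos: [673.1, 52.4, 232.7]
tool_rot: [0.0, 1.0, -0.0, 0.005]
ft_force: [-0.5, 0.7, 0.7]
width: 0.799
gripper_force: 0.0
```

Request:
advance(moves=[0.8,-30,0,0,0,0.8,-70,0,0,0,0.8,-110,0,0,0,0.8,-150,0,0,0,0.8,-190,0,0,0,0.8,-220,0,0,0,0.8,-220,0,0,0,0.8,-220,0,0,0])

```text
time_s: 29.9
ee_pos: [450.7, 52.5, 225.9]
tool_rot: [-0.0, 1.0, -0.0, 0.001]
ft_force: [0.8, -0.6, -0.2]
width: 0.803
gripper_force: 0.0
```

```bash
python3 - <<'E'
from h import *
T=dict(bl=(649,-57,95),bs=(640,166,71),rl=(673,53,95),ys=(653,-172,71),sa=(452,-68,114),sb=(458,74,114))
for c in("top","scene"):
    p,W=cloud(c)
    for n,(x,y,h) in T.items():
        m=(np.hypot(W[...,0]-x,W[...,1]-y)<34)&(abs(W[...,2]-h)<6)
        print(c,n,m.sum(), cv2.minEnclosingCircle(W[m][:,:2].astype(np.float32)) if m.any() else 0, W[m][:,2].mean().round(1))
cv2.imwrite("pics/end.png",p[:,:,::-1])
E
```

```text
top bl 307 ((650.5763549804688, -54.35062789916992), 24.994949340820312) 94.8
top bs 135 ((637.46630859375, 166.56777954101562), 16.6829833984375) 70.9
top rl 312 ((669.8435668945312, 52.18547821044922), 24.995410919189453) 94.7
top ys 138 ((651.8635864257812, -170.1403045654297), 16.970592498779297) 70.7
top sa 81 ((452.71478271484375, -69.56584167480469), 14.198060035705566) 113.4
top sb 0 0 nan
scene bl 457 ((652.103515625, -56.058712005615234), 25.89691734313965) 95.4
scene bs 217 ((639.385498046875, 167.00856018066406), 17.53112030029297) 71.4
scene rl 483 ((670.9278564453125, 50.939205169677734), 25.687084197998047) 95.4
scene ys 203 ((653.0703735351562, -171.3004150390625), 17.424930572509766) 71.2
scene sa 128 ((453.0541687011719, -68.89913940429688), 15.531702995300293) 113.8
scene sb 138 ((460.35272216796875, 74.45814514160156), 15.549164772033691) 113.9<stdin>:7: RuntimeWarning: Mean of empty slice.
  ret = ret.dtype.type(ret / rcount)
```

View pics/end.png

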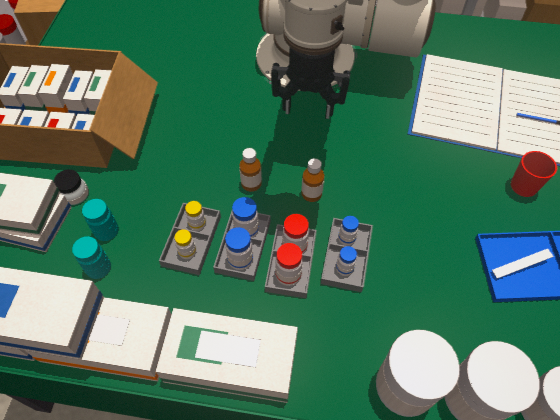

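All four tubs stand in their back compartments at (185,243), (238,247), (289,263) and (347,260). The bottles at (250,170) and (313,180) have not moved, and the gripper is clear of everything.

```bash
python3 -c "
from cell import arm
print(arm.close_job())"
```

```text
the job is handed in; nothing more can be done
None
```

All four delivered tubs are standing upright in the empty back compartments of their matching trays, about 2–3 mm off centre at most in the final depth images; both syrup bottles stand where they were, and I handed the job in about 30 s into the 102 s allowed (no verdict was returned).

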